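# Stack a filter cell in its assembly nest

## Robot

A 6-joint arm with a two-finger parallel gripper is mounted at the origin on the work surface. World frame = base frame: x ahead of the robot, y to its left, z up, the work surface at z = 0. Lengths are in mm, angles in rad, forces in N, time in s.
With the tool pointing down it reaches from about 375 to 900 mm from the base axis. Payload 3.1 kg.
Tool frame: the origin (TCP) lies on the centre line of the jaws, within the pads' length; the fingertips stand robot.finger_overhang ahead of it and the grasp point (between the pads) lies 5 mm behind it (robot.finger_overhang is the distance from the TCP to the fingertips, in mm); x points along the fingers, y is the direction in which the jaws open and shut, and the axes are right-handed (so a half turn about x gives the same grasp; the last joint's range is limited). The gripper opens to 87 mm and grips with 3 to 60 N. Pads are 19 mm wide; open, the fingers measure 117 mm over their backs; the gripper's body (75 mm by 190 mm) begins 51 mm behind the grasp point.
Start: joints at [0.924, 0.527, 1.433, -0, 1.181, -0.178], TCP at [281.785, 557.847, 201.048] pointing down, gripper open.
Joint ranges: [-3.08, 3.08], [-0.75, 2.2], [0.22, 2.44], [-1.43, 4.57], [0, 2.65], [-2.85, 2.85]. Speed limits (rad/s): [2.79, 2.79, 3.14, 3.14, 3.14, 3.14].

## Interface

Orientations are given as a 3x3 rotation matrix whose columns are the frame's x, y, z axes.
In Python, from cell import robot gives the robot as it stands. The module is installed in compiled form; this text tells all that it offers.
- The arm moves only by the tool servo_tool, never from a script. Its argument "plan" is a list of rows, each an object with "travel": the shift along the tool's x, y, z in m, a list of three; "rot": the turn, a rotation vector about the tool's x, y, z in rad, a list of three; "grip": the gripper command: -1 is shut, 1 is fully open, values between are in proportion. A call has exactly 8 rows; each row shifts and turns the commanded pose from where the row before left it, along the tool's axes as they then stand; what a row does not reach is not made up. A row lasts 1/8 s, in which the tool goes at most 62.5 mm and 10.7 degrees, less where a joint would pass 70% of its speed; a pose out of reach is approached as far as the arm can. A call is refused whole if a number of a shift passes 0.0625 or a number of a turn 0.188, either way. A call with a gripper value outside its range is refused whole. The fingers move at their own pace and stop on an object; "squeeze" is the grip in N (left out, the last holds). Time passes only in rows, so rows that do not move let the fingers close, or fill a call up. It gives the time, the measured TCP pose, the force and the opening at its end, in the units of the state.
- robot.state(): the state, without advancing time (a new reading comes with each control period).
- robot.get_image(name): name is "scene" or "top"; returns the picture (400x640x3 uint8, red, green, blue); there is no depth.
- robot.get_calibration(name): a dict with "mtx" (3x3 intrinsics, pixels), "dist" ([k1, k2, p1, p2, k3] as OpenCV has them; the pictures are not rectified), "cam_to_world" (4x4, takes a point from camera to world coordinates). Camera axes: x right, y down, z forward; pixel columns grow to the right and rows downward; lengths in mm; the calibration is good to about 2 mm. A picture is of the moment at which its call begins. get_calibration takes no time and is no camera call.
- robot.sign_off(): hands the job in, once; it reports no verdict.
The state is a dict: "clock": time; "joint_positions": joint angles; "qvel": joint speeds; "joint_efforts": joint torques, N m; "tool_pos": TCP position; "tool_rot": TCP orientation; "wrist_force": force on the tool from outside, world axes, zero at the start; "torque": the same for the moment, N m; "opening": opening from 0.0 (shut) to 1.0 (fully open).
Only numpy, scipy, OpenCV 4.12 (cv2) and the standard library are available. Lean on these libraries where they do the work, as an engineer would, in place of code of your own. Each camera call takes 0.05 s, during which the arm holds its last target. There are 200 camera calls.

## Task

Put the water filter cell together in the assembly nest, ready for screwing: set the hollow body down on the nest's floor, then the spacer frame on the body, then the cover on the spacer with its round boss up, each one flat, level and square between the corner guides. Set each part down rather than letting it fall more than about a centimetre, let go of everything, and leave the tube rack, bottle, dish and screwdriver where they are.

Things in the scene. Friction and masses are not known exactly. Their poses are not given: they have to be found in the camera images.
- nest: Fixed nest: alloy plate 150 x 110 x 14 mm with four dark L-shaped corner guides (7 mm thick) round a pocket 84 (x) by 54 mm (y). Guides' inner faces are upright to 60 mm above the table, then flare out 5 mm up to 70 mm. Between guides the long sides (facing +-y) are open 48 mm wide, for fingers, the short ends 28 mm, for nipples. Origin: centre of its underside, z up; place and yaw vary
- nest_floor (a point): Centre of the pocket's floor, 14 mm above the nest's origin; axes as the nest's
- cell_body: Body: hollow white block 80 x 50 x 28 mm, open on top (recess 62 x 32, 20 deep), a brass nipple 10 mm thick sticking out 12 mm from the middle of each short end, 14 mm above the underside. Starts upright. Origin at the centre of its underside, z up, x along its length, towards a nipple. Half a turn makes no difference. Seated, its underside is 14 mm above the table. About 0.14 kg.
- spacer: Spacer: flat aluminium frame 80 x 50 x 12 mm, bars 10 mm wide, with two thin cross-bars in its opening. Starts flat on the table. Origin at the centre of its underside, z up, x along its length. Half a turn makes no difference. Seated, its underside is 42 mm above the table. About 0.08 kg.
- cover: Cover: solid white plate 80 x 50 x 10 mm with a round boss 36 mm in diameter and 12 mm high in the middle of its top, black sight glass in the boss. Starts flat on the table, boss up. Origin at the centre of its underside, z up, x along its length. Half a turn makes no difference. Seated, its underside is 54 mm above the table. About 0.09 kg.
- tube_rack: Bystander: white tube rack 100 x 200 x 55 mm with capped tubes standing up to 114 mm; origin at the centre of its underside, the 200 mm along its y
- wash_bottle: Bystander: white bottle 64 mm in diameter, 170 mm high, with a blue cap; origin at the centre of its underside
- petri_dish: Bystander: closed clear dish 92 mm in diameter, 18 mm high; origin at the centre of its underside
- screwdriver: Bystander: screwdriver lying on the table, its length along its own x
Mind the look-alikes: they are no part of the job. Leave any purple or turquoise look-alike of the cover alone.

How it is judged:
By the outcome, as a careful person would: the job done as asked, in the order asked, and still so for the second after the job is handed in, with the robot touching nothing.
It also fails if it takes over 72 s, if anything falls off the work surface, if the arm or the gripper's body presses on something with over 40 N, if the wrist force passes 120 N, or if a joint passes its speed limit or range.

## Working session

There is one attempt and no reset: what is moved stays moved. The work goes in short steps, Python scripts to look and compute and a tool call to move; the robot and the scene stay as the last step left them, time stands still between calls to the robot, and variables do not carry over. Pictures are saved under pics/ and viewed, about 8 in all and at most 12, crops included, and the job is handed in when it is done.

Besides the shell and the picture viewer there is one more tool, called as a command line: name --argument value ..., lists and objects as JSON in quotes. servo_tool: Moves the arm, as the interface text tells. Its arguments: {"type":"object","properties":{"plan":{"type":"array","items":{"type":"object","properties":{"travel":{"type":"array","items":{"type":"number"}},"rot":{"type":"array","items":{"type":"number"}},"grip":{"type":"number"}}}},"squeeze":{"type":"number"}},"required":["plan"]}

```bash
mkdir -p pics; python3 - <<'E'
from cell import robot
import cv2
for n in("top","scene"):
    im=robot.get_image(n)[:,:,::-1]; cv2.imwrite(f"pics/{n}0.png",im)
    c=robot.get_calibration(n); print(n,c["mtx"].tolist(),c["dist"],c["cam_to_world"].round(4).tolist() if hasattr(c["cam_to_world"],'round') else c["cam_to_world"])
print(robot.finger_overhang); print(robot.state())
E
```

```text
top [[390.2645136567067, 0.0, 322.84481400639544], [0.0, 390.2645136567067, 199.4340557752557], [0.0, 0.0, 1.0]] [-0.05993094  0.          0.          0.          0.        ] [[-0.0644, -0.9768, 0.2042, 365.3996], [-0.9979, 0.0632, -0.0124, 3.556], [-0.0008, -0.2046, -0.9789, 1183.9809], [0.0, 0.0, 0.0, 1.0]]
scene [[413.8820201069846, 0.0, 325.51137447365113], [0.0, 413.8820201069846, 202.07717309908253], [0.0, 0.0, 1.0]] [-0.03382874  0.          0.          0.          0.        ] [[0.5557, 0.6748, -0.4856, 1161.335], [0.8314, -0.45, 0.3261, -360.5883], [0.0015, -0.5849, -0.8111, 937.7722], [0.0, 0.0, 0.0, 1.0]]
14.0
{'clock': 0.1, 'joint_positions': array([ 9.24503376e-01,  5.28381336e-01,  1.43374321e+00, -2.42183111e-05,
        1.18139867e+00, -1.78496760e-01]), 'qvel': array([-0.00047181, -0.0004867 , -0.00290776,  0.00073019, -0.00029702,
        0.00024314]), 'joint_efforts': array([-4.37878077e-05, -4.40984488e+01, -1.77152574e+01,  6.34470955e-02,
        5.34043845e-02, -4.32275988e-05]), 'tool_pos': array([281.38482809, 557.30813788, 200.17437491]), 'tool_rot': array([[-1.14475907e-03,  4.50911025e-01,  8.92568169e-01],
       [-1.55470438e-03,  8.92566873e-01, -4.50912365e-01],
       [-9.99998136e-01, -1.90386566e-03, -3.20740681e-04]]), 'wrist_force': array([ 0.6084188 , -0.27085104,  0.78725025]), 'torque': array([ 0.00995775, -0.0473748 ,  0.01336894]), 'opening': 0.9955855454377845}
```

View pics/top0.png

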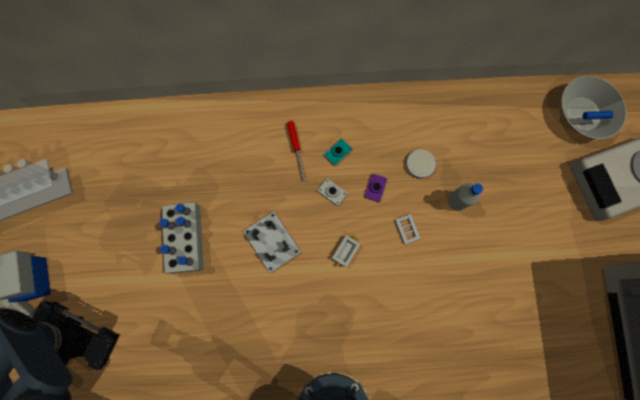

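View pics/scene0.png

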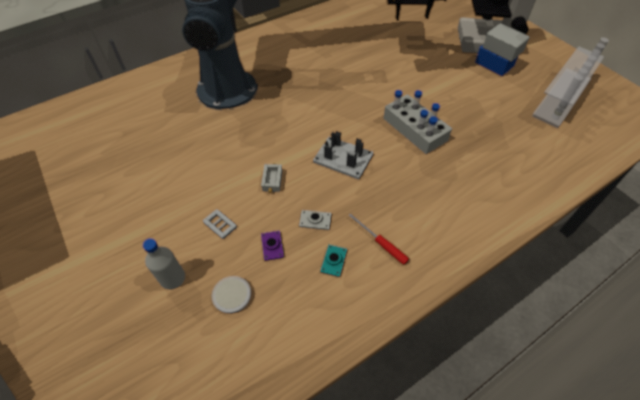

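The top view shows the body at (345,251), the spacer at (407,229), the white cover at (332,191) and the nest at (271,241). The things that could be mistaken for the cover are teal (338,151) and purple (375,187). I choose the white one at (332,191) and check it in a crop.

```bash
cat > h.py <<'E'
import numpy as np, cv2
from cell import robot
C={n:robot.get_calibration(n) for n in("top","scene")}
def w(n,pts,z):
    """pixels -> world points at height z"""
    c=C[n]; T=np.array(c["cam_to_world"]); p=cv2.undistortPoints(np.float64(pts).reshape(-1,1,2),np.array(c["mtx"]),np.array(c["dist"])).reshape(-1,2)
    d=np.c_[p,np.ones(len(p))]@T[:3,:3].T; o=T[:3,3]
    return o+d*((z-o[2])/d[:,2])[:,None]
def px(n,P):
    c=C[n]; T=np.linalg.inv(np.array(c["cam_to_world"]))
    return cv2.projectPoints(np.float64(P).reshape(-1,1,3),cv2.Rodrigues(T[:3,:3])[0],T[:3,3],np.array(c["mtx"]),np.array(c["dist"]))[0].reshape(-1,2)
def crop(n,im,x,y,wd,ht,s,f):
    k=cv2.resize(im[y:y+ht,x:x+wd],None,fx=s,fy=s,interpolation=cv2.INTER_CUBIC)
    for i in range(0,wd,20): cv2.putText(k,str(x+i),(i*s,8),0,.3,(0,0,255)); cv2.line(k,(i*s,10),(i*s,14),(0,0,255))
    for i in range(0,ht,20): cv2.putText(k,str(y+i),(0,i*s+4),0,.3,(0,0,255))
    cv2.imwrite(f"pics/{f}.png",k)
E
python3 - <<'E'
from h import *
im=cv2.imread("pics/top0.png"); crop("top",im,235,165,195,115,4,"c1")
im=cv2.imread("pics/scene0.png"); crop("scene",im,195,125,190,135,4,"c2")
E
```

```text
(no output)
```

View pics/c1.png

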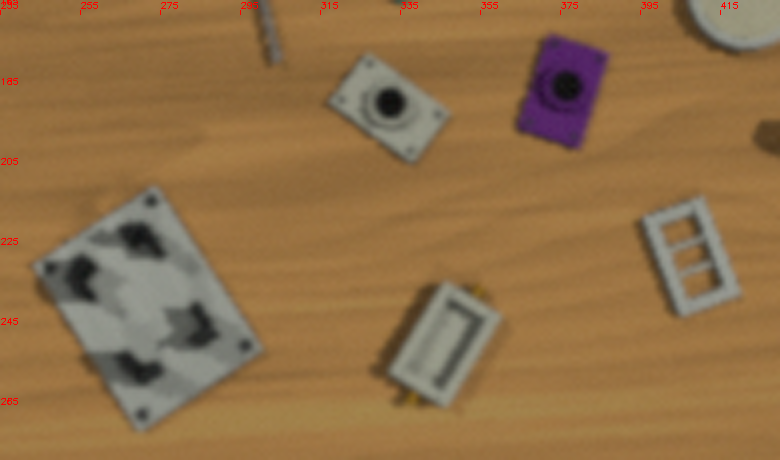

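View pics/c2.png

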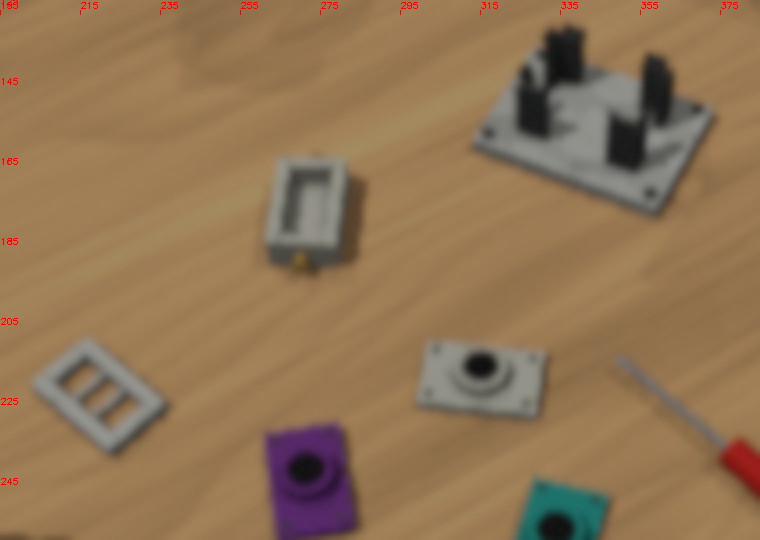

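The white cover with the black glass is clear at top pixel (332,191), and all the parts are visible. I'll fit the poses from corners read in both crops.

```bash
cat > fit.py <<'E'
from h import *
from scipy.optimize import least_squares
def rect(a,b,z): return np.array([[sx*a/2,sy*b/2,z] for sx,sy in((1,1),(-1,1),(-1,-1),(1,-1))])
def fit(obs,L,W,z):
    best=None
    def P(q): 
        c,s=np.cos(q[2]),np.sin(q[2]); return rect(L,W,z)@np.array([[c,-s,0],[s,c,0],[0,0,1]]).T+[q[0],q[1],0]
    m=np.mean([w(n,o,z).mean(0) for n,o in obs],0)
    def res(q):
        r=[]
        for n,o in obs:
            p=px(n,P(q)); d=np.linalg.norm(p[None]-np.array(o)[:,None],axis=2); i=d.argmin(1); r.append((p[i]-o).ravel())
        return np.concatenate(r)
    for y in np.arange(0,np.pi,.2):
        s=least_squares(res,[m[0],m[1],y],diff_step=1e-4)
        if best is None or s.cost<best.cost: best=s
    return best
E
python3 - <<'E'
from fit import *
t=lambda l:(np.array(l)+.5)/4-.5+[235,165]
s=lambda l:(np.array(l)+.5)/4-.5+[195,125]
D=dict(cover=(80,50,10,[(367,55),(450,114),(414,163),(328,102)],[(428,341),(547,351),(538,414),(417,402)]),
body=(80,50,28,[(446,281),(502,316),(447,407),(389,370)],[(280,158),(348,158),(338,248),(266,245)]),
spacer=(80,50,12,[(641,218),(702,197),(741,296),(682,315)],[(88,340),(169,404),(115,450),(35,383)]),
nest=(150,110,14,[(154,186),(263,350),(141,430),(34,264)],[(714,110),(658,210),(474,145)]))
for k,(L,W,z,a,b) in D.items():
    for nm,o in (("both",[("top",t(a)),("scene",s(b))]),("top",[("top",t(a))]),("scene",[("scene",s(b))])):
        f=fit(o,L,W,z); print(k,nm,f.x.round(2),"rms px",np.sqrt(np.mean(f.fun**2)).round(2))
E
```

```text
cover both [634.69 -41.11   0.87] rms px 0.48
cover top [632.81 -41.18   0.87] rms px 0.3
cover scene [636.47 -41.31   0.87] rms px 0.19
body both [450.31 -69.47  -0.62] rms px 0.46
body top [448.79 -69.77   2.51] rms px 0.23
body scene [452.49 -69.53  -0.62] rms px 0.2
spacer both [ 5.0541e+02 -2.6088e+02  2.8000e-01] rms px 0.69
spacer top [ 5.0302e+02 -2.6136e+02  2.8000e-01] rms px 0.27
spacer scene [ 5.0813e+02 -2.6063e+02  2.8000e-01] rms px 0.43
nest both [493.39 150.49   0.53] rms px 0.68
nest top [491.49 150.69   0.53] rms px 0.33
nest scene [497.09 148.93   0.54] rms px 0.3
```

```bash
cat > go.py <<'E'
import sys
from h import *
def yaw(s): r=s["tool_rot"]; return np.arctan2(r[1,1],r[0,1])
def plan(x,y,z,ya,n,src=None):
    """uniform row (travel m, turn rad) which, repeated n times, goes to x,y,z,yaw"""
    s=robot.state(); p=s["tool_pos"]; a=yaw(s)
    if src is not None: p,a=np.array(src[:3]),src[3]
    d=np.array([x,y,z])-p; e=(ya-a+np.pi)%(2*np.pi)-np.pi
    M=np.zeros((2,2))
    for k in range(n):
        b=a+e*k/n; M+=np.array([[np.cos(b),np.sin(b)],[np.sin(b),-np.cos(b)]])
    t=np.linalg.solve(M,d[:2])/1000
    print("n",n,"travel",[round(v,4) for v in(-d[2]/1000/n,t[0],t[1])],"turn",round(-e/n,4))
def show():
    s=robot.state(); print("t",round(s["clock"],2),"pos",s["tool_pos"].round(1),"yaw",round(yaw(s),3),"tilt",s["tool_rot"][:,0].round(3),"F",s["wrist_force"].round(1),"open mm",round(87*s["opening"],1))
if __name__=="__main__":
    show(); v=[float(u) for u in sys.argv[1:]]
    if v: plan(*v[:4],int(v[4]))
E
python3 go.py 450.3 -69.5 100 0.951 16; python3 go.py 450.3 -69.5 100 0.951 12
```

```text
t 0.1 pos [281.4 557.3 200.2] yaw 1.103 tilt [-0.001 -0.002 -1.   ] F [ 0.6 -0.3  0.8] open mm 86.6
n 16 travel [np.float64(0.0063), np.float64(-0.0282), np.float64(0.0292)] turn 0.0095
t 0.1 pos [281.4 557.3 200.2] yaw 1.103 tilt [-0.001 -0.002 -1.   ] F [ 0.6 -0.3  0.8] open mm 86.6
n 12 travel [np.float64(0.0083), np.float64(-0.0377), np.float64(0.0389)] turn 0.0127
```

servo_tool --plan '[{"travel":[0.0063,-0.0282,0.0292],"rot":[0.0095,0,0],"grip":1},{"travel":[0.0063,-0.0282,0.0292],"rot":[0.0095,0,0],"grip":1},{"travel":[0.0063,-0.0282,0.0292],"rot":[0.0095,0,0],"grip":1},{"travel":[0.0063,-0.0282,0.0292],"rot":[0.0095,0,0],"grip":1},{"travel":[0.0063,-0.0282,0.0292],"rot":[0.0095,0,0],"grip":1},{"travel":[0.0063,-0.0282,0.0292],"rot":[0.0095,0,0],"grip":1},{"travel":[0.0063,-0.0282,0.0292],"rot":[0.0095,0,0],"grip":1},{"travel":[0.0063,-0.0282,0.0292],"rot":[0.0095,0,0],"grip":1}]' --squeeze 25

```text
clock: 1.1
tool_pos: [378.5, 246.6, 150.4]
tool_rot: [[-0.0, 0.517, 0.856], [-0.0, 0.856, -0.517], [-1.0, -0.0, 0.0]]
wrist_force: [0.5, -1.0, -0.6]
opening: 0.998
```

servo_tool --plan '[{"travel":[0.0063,-0.0282,0.0292],"rot":[0.0095,0,0],"grip":1},{"travel":[0.0063,-0.0282,0.0292],"rot":[0.0095,0,0],"grip":1},{"travel":[0.0063,-0.0282,0.0292],"rot":[0.0095,0,0],"grip":1},{"travel":[0.0063,-0.0282,0.0292],"rot":[0.0095,0,0],"grip":1},{"travel":[0.0063,-0.0282,0.0292],"rot":[0.0095,0,0],"grip":1},{"travel":[0.0063,-0.0282,0.0292],"rot":[0.0095,0,0],"grip":1},{"travel":[0.0063,-0.0282,0.0292],"rot":[0.0095,0,0],"grip":1},{"travel":[0.0063,-0.0282,0.0292],"rot":[0.0095,0,0],"grip":1}]'

```text
clock: 2.1
tool_pos: [451.0, -69.9, 99.9]
tool_rot: [[-0.0, 0.581, 0.814], [0.0, 0.814, -0.581], [-1.0, 0.0, -0.0]]
wrist_force: [-0.1, 0.7, -1.0]
opening: 1.004
```

```bash
python3 go.py 450.3 -69.5 18 0.951 6
```

```text
t 2.1 pos [451.  -69.9  99.9] yaw 0.95 tilt [-0.  0. -1.] F [-0.1  0.7 -1. ] open mm 87.3
n 6 travel [np.float64(0.0136), np.float64(-0.0), np.float64(-0.0001)] turn -0.0001
```

servo_tool --plan '[{"travel":[0.02,0,0],"grip":1},{"travel":[0.02,0,0],"grip":1},{"travel":[0.02,0,0],"grip":1},{"travel":[0.014,0,0],"grip":1},{"travel":[0.008,0,0],"grip":1},{"travel":[0,0,0],"grip":1},{"travel":[0,0,0],"grip":-1},{"travel":[0,0,0],"grip":-1}]'

```text
$.plan[0]: bad value
```

servo_tool --plan '[{"travel":[0,0,0],"grip":-1},{"travel":[0,0,0],"grip":-1},{"travel":[0,0,0],"grip":-1},{"travel":[0,0,0],"grip":-1},{"travel":[-0.005,0,0],"grip":-1},{"travel":[-0.02,0,0],"grip":-1},{"travel":[-0.03,0,0],"grip":-1},{"travel":[-0.045,0,0],"grip":-1}]'

```text
$.plan[0]: bad value
```

```bash
python3 - <<'E'
from h import *
from go import *
show()
s=robot.state();p=s["tool_pos"]
t=robot.get_image("top")[:,:,::-1]; c=robot.get_image("scene")[:,:,::-1]
cv2.imwrite("pics/top1.png",t); cv2.imwrite("pics/scene1.png",c)
a=px("top",[p])[0].astype(int); b=px("scene",[p])[0].astype(int); print(a,b)
def k(im,q): return cv2.resize(im[q[1]-45:q[1]+45,q[0]-40:q[0]+40],None,fx=5,fy=5,interpolation=cv2.INTER_CUBIC)
cv2.imwrite("pics/c3.png",np.hstack([k(t,a),k(c,b)]))
plan(493.4,150.5,120,2.10,8)
E
```

```text
t 2.1 pos [451.  -69.9  99.9] yaw 0.95 tilt [-0.  0. -1.] F [-0.1  0.7 -1. ] open mm 87.3
[347 247] [268 157]
n 8 travel [np.float64(-0.0025), np.float64(0.0299), np.float64(0.0018)] turn -0.1442
```

View pics/c3.png

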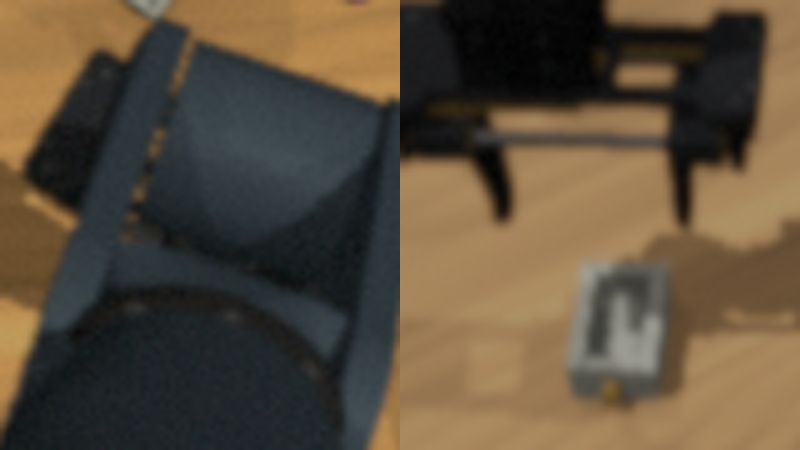

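The scene view shows the open jaws above the body, with tips around crop (502,220) and (683,228). The moves were refused because `rot` is required, so I'll send the descent with it and check before closing.

servo_tool --plan '[{"travel":[0.02,0,0],"rot":[0,0,0],"grip":1},{"travel":[0.02,0,0],"rot":[0,0,0],"grip":1},{"travel":[0.02,0,0],"rot":[0,0,0],"grip":1},{"travel":[0.014,0,0],"rot":[0,0,0],"grip":1},{"travel":[0.008,0,0],"rot":[0,0,0],"grip":1},{"travel":[0,0,0],"rot":[0,0,0],"grip":1},{"travel":[0,0,0],"rot":[0,0,0],"grip":1},{"travel":[0,0,0],"rot":[0,0,0],"grip":1}]'

```text
clock: 3.2
tool_pos: [451.3, -68.7, 18.8]
tool_rot: [[0.001, 0.581, 0.814], [-0.0, 0.814, -0.581], [-1.0, 0.0, 0.001]]
wrist_force: [0.1, 0.6, 0.6]
opening: 0.998
```

```bash
python3 - <<'E'
from h import *
from go import *
show()
s=robot.state();p=s["tool_pos"]
c=robot.get_image("scene")[:,:,::-1]
cv2.imwrite("pics/scene2.png",c)
R=s["tool_rot"]; c=c.copy()
k=cv2.resize(c[130:210,215:325],None,fx=7,fy=7,interpolation=cv2.INTER_CUBIC)
for sg in(1,-1):
  for h in(1,-1):
    q=px("scene",[p+R@np.array([14,sg*43.5,h*9.5])])[0]; q=((q-[215,130]+.5)*7).astype(int); cv2.circle(k,tuple(int(v) for v in q),3,(0,0,255),1); print(q)
cv2.imwrite("pics/c4.png",k)
E
```

```text
t 3.2 pos [451.3 -68.7  18.8] yaw 0.951 tilt [ 0.001 -0.    -1.   ] F [0.1 0.6 0.6] open mm 86.8
[509 372]
[513 336]
[298 367]
[304 331]
```

View pics/c4.png

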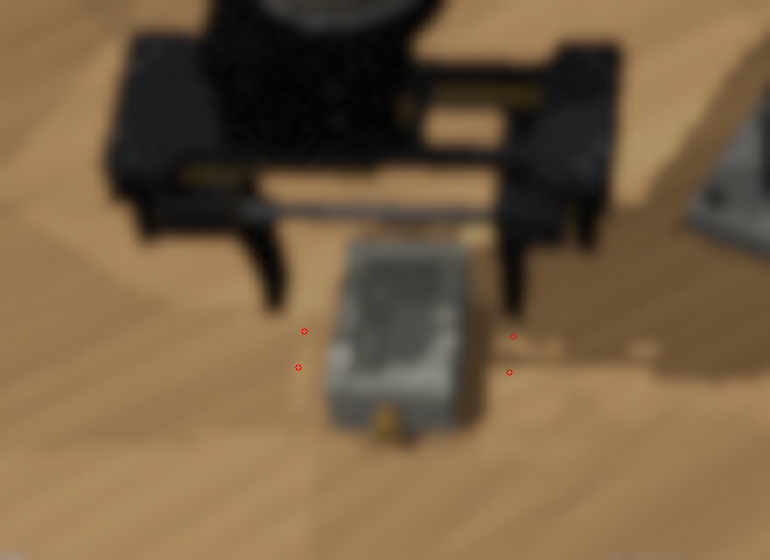

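```bash
python3 - <<'E'
from h import *
from go import *
print("origin", px("top",[[0,0,0]]),px("scene",[[0,0,0]]))
s=robot.state();p=s["tool_pos"];R=s["tool_rot"]
for l in [(-56,95,37.5),(-56,-95,37.5),(-56,95,-37.5),(-56,-95,-37.5),(14,58,9.5),(14,-58,9.5),(14,58,-9.5),(14,-58,-9.5)]:
    print(l,(px("scene",[p+R@np.array(l)])[0]-[215,130]+.5)*7)
t=robot.get_image("top")[:,:,::-1]
a=np.array([345,250])
k=cv2.resize(t[205:300,290:400],None,fx=4,fy=4,interpolation=cv2.INTER_CUBIC)
s0=cv2.imread("pics/scene2.png"); k2=cv2.resize(s0[60:160,180:280],None,fx=4,fy=4,interpolation=cv2.INTER_CUBIC)
k3=np.zeros((400,840,3),np.uint8);k3[:380,:440]=k;k3[:,440:]=k2
cv2.imwrite("pics/c5.png",k3[:,:800]); cv2.imwrite("pics/top2.png",t)
E
```

```text
origin [[332.75082604 411.02927714]] [[226.38331445  88.55507677]]
(-56, 95, 37.5) [622.92577598 319.01160643]
(-56, -95, 37.5) [133.1178583  307.30778937]
(-56, 95, -37.5) [634.53508814 174.60948295]
(-56, -95, -37.5) [163.23157186 163.94777389]
(14, 58, 9.5) [544.35880961 373.0223104 ]
(14, -58, 9.5) [263.49582119 366.15977835]
(14, 58, -9.5) [547.92555978 337.17223361]
(14, -58, -9.5) [269.65428762 330.46052311]
```

View pics/c5.png

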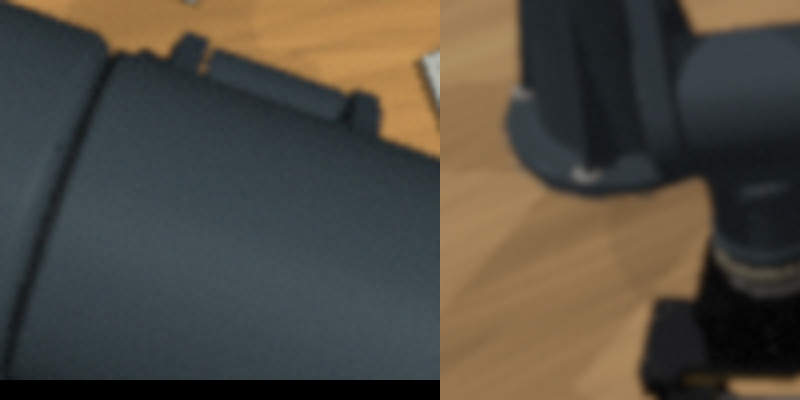

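servo_tool --plan '[{"travel":[0,0,0],"rot":[0,0,0],"grip":-1},{"travel":[0,0,0],"rot":[0,0,0],"grip":-1},{"travel":[0,0,0],"rot":[0,0,0],"grip":-1},{"travel":[0,0,0],"rot":[0,0,0],"grip":-1},{"travel":[0,0,0],"rot":[0,0,0],"grip":-1},{"travel":[0,0,0],"rot":[0,0,0],"grip":-1},{"travel":[0,0,0],"rot":[0,0,0],"grip":-1},{"travel":[0,0,0],"rot":[0,0,0],"grip":-1}]' --squeeze 25

```text
clock: 4.3
tool_pos: [451.0, -68.6, 18.3]
tool_rot: [[0.0, 0.581, 0.814], [0.0, 0.814, -0.581], [-1.0, 0.0, 0.0]]
wrist_force: [0.1, -0.1, -0.5]
opening: 0.172
```

```bash
python3 - <<'E'
from h import *
from go import *
show()
c=robot.get_image("scene")[:,:,::-1]
cv2.imwrite("pics/scene3.png",c)
k=cv2.resize(c[130:210,215:325],None,fx=7,fy=7,interpolation=cv2.INTER_CUBIC)
s=robot.state();p=s["tool_pos"];R=s["tool_rot"]
for x in (14,0,-14,-28): print(x,(px("scene",[p+R@np.array([x,0,0])])[0]-[215,130]+.5)*7)
cv2.imwrite("pics/c6.png",k)
E
```

```text
t 4.3 pos [451.  -68.6  18.3] yaw 0.951 tilt [ 0.  0. -1.] F [ 0.1 -0.1 -0.5] open mm 15.0
14 [406.15399847 351.6094388 ]
0 [402.66844402 330.12710893]
-14 [399.11727568 308.23198532]
-28 [395.49866835 285.9123241 ]
```

View pics/c6.png

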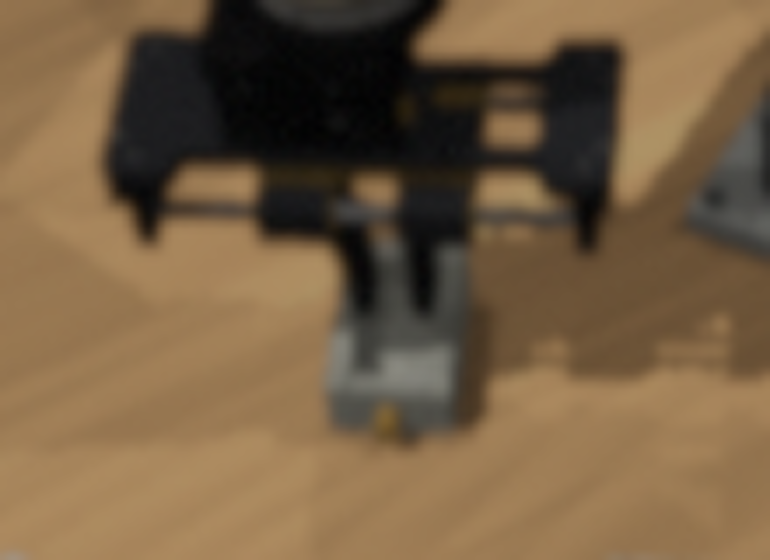

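The jaws closed to 15 mm, above the body. The tips sit at crop row ≈310, about 28 mm higher than the stated overhang implies. I'll open, go lower, and find the true fingertip height by gentle contact.

servo_tool --plan '[{"travel":[0,0,0],"rot":[0,0,0],"grip":1},{"travel":[0,0,0],"rot":[0,0,0],"grip":1},{"travel":[0,0,0],"rot":[0,0,0],"grip":1},{"travel":[0,0,0],"rot":[0,0,0],"grip":1},{"travel":[0,0,0],"rot":[0,0,0],"grip":1},{"travel":[0,0,0],"rot":[0,0,0],"grip":1},{"travel":[0,0,0],"rot":[0,0,0],"grip":1},{"travel":[0,0,0],"rot":[0,0,0],"grip":1}]'

```text
clock: 5.35
tool_pos: [451.0, -68.6, 18.2]
tool_rot: [[-0.0, 0.581, 0.814], [0.0, 0.814, -0.581], [-1.0, -0.0, -0.0]]
wrist_force: [-0.6, 0.7, -0.1]
opening: 0.944
```

servo_tool --plan '[{"travel":[0.004,0,0],"rot":[0,0,0],"grip":1},{"travel":[0.004,0,0],"rot":[0,0,0],"grip":1},{"travel":[0.003,0,0],"rot":[0,0,0],"grip":1},{"travel":[0.002,0,0],"rot":[0,0,0],"grip":1},{"travel":[0.002,0,0],"rot":[0,0,0],"grip":1},{"travel":[0,0,0],"rot":[0,0,0],"grip":1},{"travel":[0,0,0],"rot":[0,0,0],"grip":1},{"travel":[0,0,0],"rot":[0,0,0],"grip":1}]'

```text
clock: 6.35
tool_pos: [451.0, -68.6, 3.3]
tool_rot: [[0.0, 0.581, 0.814], [-0.0, 0.814, -0.581], [-1.0, 0.0, 0.0]]
wrist_force: [0.1, -0.6, -1.1]
opening: 1.001
```

servo_tool --plan '[{"travel":[0.002,0,0],"rot":[0,0,0],"grip":1},{"travel":[0.002,0,0],"rot":[0,0,0],"grip":1},{"travel":[0.001,0,0],"rot":[0,0,0],"grip":1},{"travel":[0.001,0,0],"rot":[0,0,0],"grip":1},{"travel":[0.001,0,0],"rot":[0,0,0],"grip":1},{"travel":[0.001,0,0],"rot":[0,0,0],"grip":1},{"travel":[0,0,0],"rot":[0,0,0],"grip":1},{"travel":[0,0,0],"rot":[0,0,0],"grip":1}]'

```text
clock: 7.35
tool_pos: [451.0, -68.6, -4.7]
tool_rot: [[0.0, 0.581, 0.814], [-0.0, 0.814, -0.581], [-1.0, -0.0, 0.0]]
wrist_force: [0.1, -0.8, 0.2]
opening: 1.002
```

servo_tool --plan '[{"travel":[0.001,0,0],"rot":[0,0,0],"grip":1},{"travel":[0.001,0,0],"rot":[0,0,0],"grip":1},{"travel":[0.001,0,0],"rot":[0,0,0],"grip":1},{"travel":[0.001,0,0],"rot":[0,0,0],"grip":1},{"travel":[0,0,0],"rot":[0,0,0],"grip":1},{"travel":[0,0,0],"rot":[0,0,0],"grip":1},{"travel":[0,0,0],"rot":[0,0,0],"grip":1},{"travel":[0,0,0],"rot":[0,0,0],"grip":1}]'

```text
clock: 8.35
tool_pos: [451.0, -68.6, -8.7]
tool_rot: [[0.0, 0.581, 0.814], [-0.0, 0.814, -0.581], [-1.0, 0.0, 0.0]]
wrist_force: [0.2, -0.3, 0.3]
opening: 0.994
```

servo_tool --plan '[{"travel":[0.001,0,0],"rot":[0,0,0],"grip":1},{"travel":[0,0,0],"rot":[0,0,0],"grip":1},{"travel":[0.001,0,0],"rot":[0,0,0],"grip":1},{"travel":[0,0,0],"rot":[0,0,0],"grip":1},{"travel":[0.001,0,0],"rot":[0,0,0],"grip":1},{"travel":[0,0,0],"rot":[0,0,0],"grip":1},{"travel":[0,0,0],"rot":[0,0,0],"grip":1},{"travel":[0,0,0],"rot":[0,0,0],"grip":1}]'

```text
clock: 9.35
tool_pos: [451.0, -68.6, -11.7]
tool_rot: [[0.0, 0.581, 0.814], [-0.0, 0.814, -0.581], [-1.0, 0.0, 0.0]]
wrist_force: [0.2, -1.0, -0.4]
opening: 1.0
```

```bash
python3 go.py
```

```text
t 9.35 pos [451.  -68.6 -11.7] yaw 0.951 tilt [ 0. -0. -1.] F [ 0.2 -1.  -0.4] open mm 87.0
```

servo_tool --plan '[{"travel":[0.001,0,0],"rot":[0,0,0],"grip":1},{"travel":[0,0,0],"rot":[0,0,0],"grip":1},{"travel":[0.001,0,0],"rot":[0,0,0],"grip":1},{"travel":[0,0,0],"rot":[0,0,0],"grip":1},{"travel":[0,0,0],"rot":[0,0,0],"grip":1},{"travel":[0,0,0],"rot":[0,0,0],"grip":1},{"travel":[0,0,0],"rot":[0,0,0],"grip":1},{"travel":[0,0,0],"rot":[0,0,0],"grip":1}]'

```text
clock: 10.35
tool_pos: [451.0, -68.6, -13.7]
tool_rot: [[0.0, 0.581, 0.814], [-0.0, 0.814, -0.581], [-1.0, 0.0, 0.0]]
wrist_force: [-0.2, -0.9, -0.1]
opening: 1.0
```

servo_tool --plan '[{"travel":[0.001,0,0],"rot":[0,0,0],"grip":1},{"travel":[0,0,0],"rot":[0,0,0],"grip":1},{"travel":[0.001,0,0],"rot":[0,0,0],"grip":1},{"travel":[0,0,0],"rot":[0,0,0],"grip":1},{"travel":[0,0,0],"rot":[0,0,0],"grip":1},{"travel":[0,0,0],"rot":[0,0,0],"grip":1},{"travel":[0,0,0],"rot":[0,0,0],"grip":1},{"travel":[0,0,0],"rot":[0,0,0],"grip":1}]'

```text
clock: 11.35
tool_pos: [451.0, -68.6, -15.7]
tool_rot: [[0.0, 0.581, 0.814], [-0.0, 0.814, -0.581], [-1.0, 0.0, 0.0]]
wrist_force: [0.1, 0.9, 0.2]
opening: 1.002
```

```bash
python3 - <<'E'
from go import *
show()
c=robot.get_image("scene")[:,:,::-1]
cv2.imwrite("pics/scene4.png",c)
k=cv2.resize(c[130:210,215:325],None,fx=7,fy=7,interpolation=cv2.INTER_CUBIC)
s=robot.state();p=s["tool_pos"];R=s["tool_rot"]
for x in (14,-14): 
  for y in(43.5,-43.5): print(x,y,(px("scene",[p+R@np.array([x,y,9.5])])[0]-[215,130]+.5)*7)
cv2.imwrite("pics/c7.png",k)
E
```

```text
t 11.35 pos [451.  -68.6 -15.7] yaw 0.951 tilt [ 0. -0. -1.] F [0.1 0.9 0.2] open mm 87.1
14 43.5 [515.05647166 422.51787906]
14 -43.5 [309.22360477 417.38209947]
-14 43.5 [510.19458022 381.23120694]
-14 -43.5 [300.48518966 376.07567151]
```

View pics/c7.png

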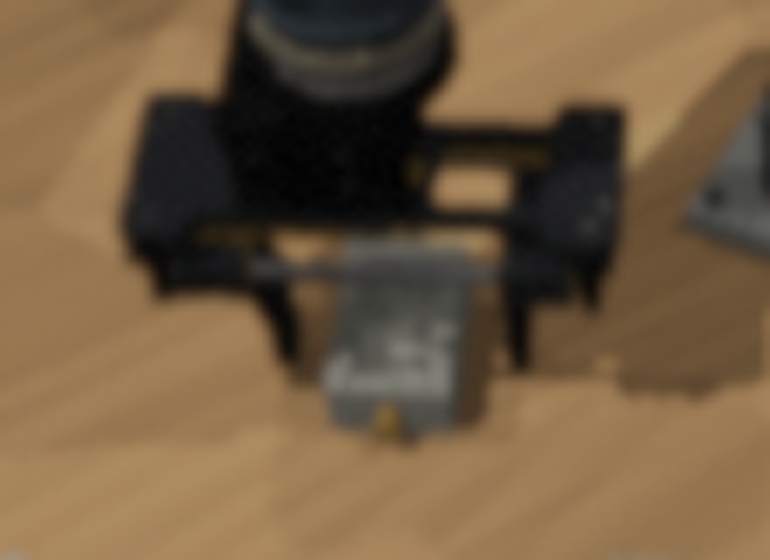

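The tips at (287,362) and (518,368) are now beside the body just above the table, with no contact force. So the fingertips are about 16–18 mm above the reported TCP rather than 14 below it. I'll work relative to this height and grip.

servo_tool --plan '[{"travel":[0,0,0],"rot":[0,0,0],"grip":-1},{"travel":[0,0,0],"rot":[0,0,0],"grip":-1},{"travel":[0,0,0],"rot":[0,0,0],"grip":-1},{"travel":[0,0,0],"rot":[0,0,0],"grip":-1},{"travel":[0,0,0],"rot":[0,0,0],"grip":-1},{"travel":[0,0,0],"rot":[0,0,0],"grip":-1},{"travel":[0,0,0],"rot":[0,0,0],"grip":-1},{"travel":[-0.003,0,0],"rot":[0,0,0],"grip":-1}]' --squeeze 30

```text
clock: 12.4
tool_pos: [450.7, -68.5, -12.9]
tool_rot: [[-0.001, 0.581, 0.814], [0.0, 0.814, -0.581], [-1.0, -0.0, -0.001]]
wrist_force: [-0.6, -0.8, -1.7]
opening: 0.575
```

servo_tool --plan '[{"travel":[-0.005,0,0],"rot":[0,0,0],"grip":-1},{"travel":[-0.015,0,0],"rot":[0,0,0],"grip":-1},{"travel":[-0.02,0,0],"rot":[0,0,0],"grip":-1},{"travel":[-0.02,0,0],"rot":[0,0,0],"grip":-1},{"travel":[-0.02,0,0],"rot":[0,0,0],"grip":-1},{"travel":[-0.015,0,0],"rot":[0,0,0],"grip":-1},{"travel":[-0.005,0,0],"rot":[0,0,0],"grip":-1},{"travel":[0,0,0],"rot":[0,0,0],"grip":-1}]'

```text
clock: 13.4
tool_pos: [450.9, -68.5, 87.4]
tool_rot: [[0.0, 0.581, 0.814], [-0.0, 0.814, -0.581], [-1.0, 0.0, 0.0]]
wrist_force: [0.0, -0.0, -2.6]
opening: 0.571
```

```bash
python3 - <<'E'
from go import *
show()
c=robot.get_image("scene")[:,:,::-1]
cv2.imwrite("pics/scene5.png",c)
p=robot.state()["tool_pos"]
q=px("scene",[p])[0].astype(int); print(q)
plan(493.4,150.5,90,2.10,12)
E
```

```text
t 13.4 pos [450.9 -68.5  87.4] yaw 0.951 tilt [ 0. -0. -1.] F [ 0.  -0.  -2.6] open mm 49.7
[269 160]
n 12 travel [np.float64(-0.0002), np.float64(0.0195), np.float64(0.002)] turn -0.0957
```

```bash
python3 - <<'E'
from go import *
from fit import fit
t=lambda l:(np.array(l)+.5)/4-.5+[235,165]
s=lambda l:(np.array(l)+.5)/4-.5+[195,125]
a=t([(154,186),(263,350),(141,430),(34,264)]);b=s([(714,110),(658,210),(474,145)])
for o in([("top",a)],[("scene",b)]): print(fit(o,150,110,14).x)
# nest centre offset in x/y bias-free: body from each camera relative to gripped truth (451,-68.5)
plan(493.4,150.5,87.4,2.10,8)
E
```

```text
[491.49408546 150.68906862   0.52973258]
[497.08911872 148.9277216    0.54123792]
n 8 travel [np.float64(-0.0), np.float64(0.0294), np.float64(0.0022)] turn -0.1436
```

servo_tool --plan '[{"travel":[0,0.0294,0.0022],"rot":[-0.1436,0,0],"grip":-1},{"travel":[0,0.0294,0.0022],"rot":[-0.1436,0,0],"grip":-1},{"travel":[0,0.0294,0.0022],"rot":[-0.1436,0,0],"grip":-1},{"travel":[0,0.0294,0.0022],"rot":[-0.1436,0,0],"grip":-1},{"travel":[0,0.0294,0.0022],"rot":[-0.1436,0,0],"grip":-1},{"travel":[0,0.0294,0.0022],"rot":[-0.1436,0,0],"grip":-1},{"travel":[0,0.0294,0.0022],"rot":[-0.1436,0,0],"grip":-1},{"travel":[0,0.0294,0.0022],"rot":[-0.1436,0,0],"grip":-1}]'

```text
clock: 14.45
tool_pos: [493.0, 151.5, 86.2]
tool_rot: [[-0.002, -0.509, 0.861], [-0.0, 0.861, 0.509], [-1.0, 0.001, -0.001]]
wrist_force: [-0.6, 0.5, -1.8]
opening: 0.573
```

servo_tool --plan '[{"travel":[0.008,0,0],"rot":[0,0,0],"grip":-1},{"travel":[0.008,0,0],"rot":[0,0,0],"grip":-1},{"travel":[0,0,0],"rot":[0,0,0],"grip":-1},{"travel":[0,0,0],"rot":[0,0,0],"grip":-1},{"travel":[0,0,0],"rot":[0,0,0],"grip":-1},{"travel":[0,0,0],"rot":[0,0,0],"grip":-1},{"travel":[0,0,0],"rot":[0,0,0],"grip":-1},{"travel":[0,0,0],"rot":[0,0,0],"grip":-1}]'

```text
clock: 15.45
tool_pos: [493.6, 150.6, 71.4]
tool_rot: [[0.0, -0.505, 0.863], [-0.0, 0.863, 0.505], [-1.0, -0.0, 0.0]]
wrist_force: [1.1, -0.4, -1.9]
opening: 0.568
```

```bash
python3 - <<'E'
from go import *
show()
c=robot.get_image("scene")[:,:,::-1]
cv2.imwrite("pics/scene6.png",c)
k=cv2.resize(c[85:185,290:390],None,fx=5.9,fy=5.9,interpolation=cv2.INTER_CUBIC)
s=robot.state();p=s["tool_pos"]
for nm,P in (("bodytop",[p+[0,0,15.7+28]]),("bodybottom",[p+[0,0,15.7]])):
  ya=yaw(s)-np.pi/2; u=np.array([np.cos(ya),np.sin(ya),0]);v=np.array([-u[1],u[0],0])
  for a,b in((1,1),(1,-1),(-1,-1),(-1,1)): print(nm,a,b,((px("scene",[P[0]+40*a*u+25*b*v])[0]-[290,85]+.5)*5.9).round(0))
  print(nm,"nipple", ((px("scene",[p+[0,0,15.7+14]-0*u+52*u,p+[0,0,15.7+14]-52*u])-[290,85]+.5)*5.9).round(0))
cv2.imwrite("pics/c8.png",k)
E
```

```text
t 15.45 pos [493.6 150.6  71.4] yaw 2.1 tilt [ 0. -0. -1.] F [ 1.1 -0.4 -1.9] open mm 49.4
bodytop 1 1 [422. 267.]
bodytop 1 -1 [380. 335.]
bodytop -1 -1 [225. 281.]
bodytop -1 1 [270. 215.]
bodytop nipple [[422. 329.]
 [225. 261.]]
bodybottom 1 1 [418. 308.]
bodybottom 1 -1 [376. 376.]
bodybottom -1 -1 [224. 323.]
bodybottom -1 1 [268. 257.]
bodybottom nipple [[422. 329.]
 [225. 261.]]
```

View pics/c8.png

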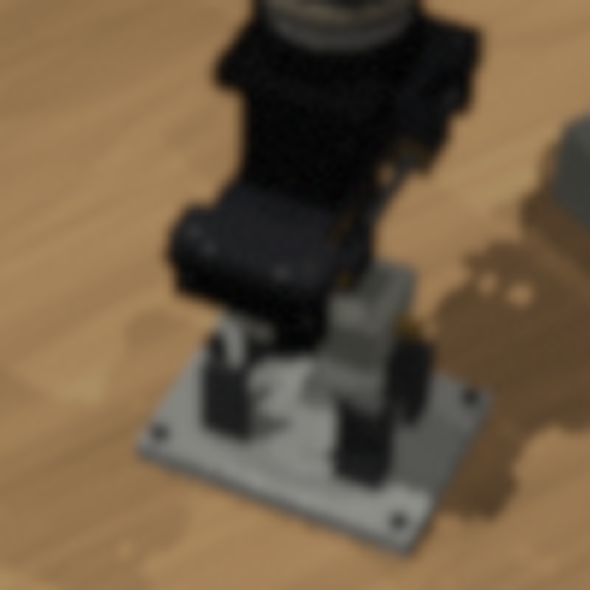

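The body hangs above the nest, with its +x end and nipple at about (410,325) in the crop, close to the prediction. I'll lower into the flare and use the wrist force to centre it.

servo_tool --plan '[{"travel":[0.006,0,0],"rot":[0,0,0],"grip":-1},{"travel":[0.006,0,0],"rot":[0,0,0],"grip":-1},{"travel":[0.004,0,0],"rot":[0,0,0],"grip":-1},{"travel":[0.002,0,0],"rot":[0,0,0],"grip":-1},{"travel":[0.002,0,0],"rot":[0,0,0],"grip":-1},{"travel":[0.002,0,0],"rot":[0,0,0],"grip":-1},{"travel":[0,0,0],"rot":[0,0,0],"grip":-1},{"travel":[0,0,0],"rot":[0,0,0],"grip":-1}]'

```text
clock: 16.5
tool_pos: [493.6, 150.6, 49.3]
tool_rot: [[0.0, -0.505, 0.863], [-0.0, 0.863, 0.505], [-1.0, -0.0, 0.0]]
wrist_force: [-1.0, 0.7, -2.1]
opening: 0.573
```

servo_tool --plan '[{"travel":[0.001,0,0],"rot":[0,0,0],"grip":-1},{"travel":[0.001,0,0],"rot":[0,0,0],"grip":-1},{"travel":[0.001,0,0],"rot":[0,0,0],"grip":-1},{"travel":[0,0,0],"rot":[0,0,0],"grip":-1},{"travel":[0,0,0],"rot":[0,0,0],"grip":-1},{"travel":[0,0,0],"rot":[0,0,0],"grip":-1},{"travel":[0,0,0],"rot":[0,0,0],"grip":-1},{"travel":[0,0,0],"rot":[0,0,0],"grip":-1}]'

```text
clock: 17.5
tool_pos: [493.5, 150.6, 46.3]
tool_rot: [[0.0, -0.505, 0.863], [0.0, 0.863, 0.505], [-1.0, 0.0, 0.0]]
wrist_force: [0.7, 0.3, -2.2]
opening: 0.569
```

servo_tool --plan '[{"travel":[0.001,0,0],"rot":[0,0,0],"grip":-1},{"travel":[0.001,0,0],"rot":[0,0,0],"grip":-1},{"travel":[0.001,0,0],"rot":[0,0,0],"grip":-1},{"travel":[0.001,0,0],"rot":[0,0,0],"grip":-1},{"travel":[0,0,0],"rot":[0,0,0],"grip":-1},{"travel":[0,0,0],"rot":[0,0,0],"grip":-1},{"travel":[0,0,0],"rot":[0,0,0],"grip":-1},{"travel":[0,0,0],"rot":[0,0,0],"grip":-1}]'

```text
clock: 18.5
tool_pos: [493.6, 150.6, 42.3]
tool_rot: [[0.0, -0.505, 0.863], [-0.0, 0.863, 0.505], [-1.0, -0.0, 0.0]]
wrist_force: [-0.5, -0.2, -2.1]
opening: 0.572
```

servo_tool --plan '[{"travel":[0.001,0,0],"rot":[0,0,0],"grip":-1},{"travel":[0.001,0,0],"rot":[0,0,0],"grip":-1},{"travel":[0.001,0,0],"rot":[0,0,0],"grip":-1},{"travel":[0.001,0,0],"rot":[0,0,0],"grip":-1},{"travel":[0,0,0],"rot":[0,0,0],"grip":-1},{"travel":[0,0,0],"rot":[0,0,0],"grip":-1},{"travel":[0,0,0],"rot":[0,0,0],"grip":-1},{"travel":[0,0,0],"rot":[0,0,0],"grip":-1}]'

```text
clock: 19.5
tool_pos: [493.6, 150.6, 38.3]
tool_rot: [[0.0, -0.505, 0.863], [0.0, 0.863, 0.505], [-1.0, -0.0, 0.0]]
wrist_force: [0.9, -0.9, -1.5]
opening: 0.576
```

servo_tool --plan '[{"travel":[0.003,0,0],"rot":[0,0,0],"grip":-1},{"travel":[0.004,0,0],"rot":[0,0,0],"grip":-1},{"travel":[0.004,0,0],"rot":[0,0,0],"grip":-1},{"travel":[0.004,0,0],"rot":[0,0,0],"grip":-1},{"travel":[0.003,0,0],"rot":[0,0,0],"grip":-1},{"travel":[0.002,0,0],"rot":[0,0,0],"grip":-1},{"travel":[0,0,0],"rot":[0,0,0],"grip":-1},{"travel":[0,0,0],"rot":[0,0,0],"grip":-1}]'

```text
clock: 20.5
tool_pos: [493.6, 150.6, 18.3]
tool_rot: [[0.0, -0.505, 0.863], [0.0, 0.863, 0.505], [-1.0, -0.0, 0.0]]
wrist_force: [0.4, -0.4, -1.8]
opening: 0.571
```

servo_tool --plan '[{"travel":[0.003,0,0],"rot":[0,0,0],"grip":-1},{"travel":[0.004,0,0],"rot":[0,0,0],"grip":-1},{"travel":[0.004,0,0],"rot":[0,0,0],"grip":-1},{"travel":[0.003,0,0],"rot":[0,0,0],"grip":-1},{"travel":[0.002,0,0],"rot":[0,0,0],"grip":-1},{"travel":[0.001,0,0],"rot":[0,0,0],"grip":-1},{"travel":[0.001,0,0],"rot":[0,0,0],"grip":-1},{"travel":[0,0,0],"rot":[0,0,0],"grip":-1}]'

```text
clock: 21.5
tool_pos: [493.5, 150.6, 0.2]
tool_rot: [[0.0, -0.505, 0.863], [-0.0, 0.863, 0.505], [-1.0, -0.0, -0.0]]
wrist_force: [0.1, 0.1, -0.4]
opening: 0.575
```

servo_tool --plan '[{"travel":[0.0005,0,0],"rot":[0,0,0],"grip":-1},{"travel":[0.0005,0,0],"rot":[0,0,0],"grip":-1},{"travel":[0.0005,0,0],"rot":[0,0,0],"grip":-1},{"travel":[0,0,0],"rot":[0,0,0],"grip":-1},{"travel":[0,0,0],"rot":[0,0,0],"grip":-1},{"travel":[0,0,0],"rot":[0,0,0],"grip":-1},{"travel":[0,0,0],"rot":[0,0,0],"grip":-1},{"travel":[0,0,0],"rot":[0,0,0],"grip":-1}]'

```text
clock: 22.5
tool_pos: [493.6, 150.6, -1.2]
tool_rot: [[0.0, -0.505, 0.863], [-0.0, 0.863, 0.505], [-1.0, -0.0, 0.0]]
wrist_force: [0.4, 0.1, -2.4]
opening: 0.571
```

servo_tool --plan '[{"travel":[0,0,0],"rot":[0,0,0],"grip":0.5},{"travel":[0,0,0],"rot":[0,0,0],"grip":0.5},{"travel":[0,0,0],"rot":[0,0,0],"grip":0.5},{"travel":[0,0,0],"rot":[0,0,0],"grip":0.5},{"travel":[-0.01,0,0],"rot":[0,0,0],"grip":0.5},{"travel":[-0.02,0,0],"rot":[0,0,0],"grip":0.5},{"travel":[-0.03,0,0],"rot":[0,0,0],"grip":0.5},{"travel":[-0.03,0,0],"rot":[0,0,0],"grip":0.7}]'

```text
clock: 23.5
tool_pos: [493.4, 150.6, 90.1]
tool_rot: [[0.0, -0.505, 0.863], [0.0, 0.863, 0.505], [-1.0, 0.0, 0.0]]
wrist_force: [0.5, -0.5, -1.2]
opening: 0.799
```

```bash
python3 go.py 505.4 -260.9 40 1.851 8;  python3 go.py 505.4 -260.9 40 1.851 16
```

```text
t 23.5 pos [493.4 150.6  90.1] yaw 2.1 tilt [ 0.  0. -1.] F [ 0.5 -0.5 -1.2] open mm 69.5
n 8 travel [np.float64(0.0063), np.float64(-0.0477), np.float64(-0.0197)] turn 0.0311
t 23.5 pos [493.4 150.6  90.1] yaw 2.1 tilt [ 0.  0. -1.] F [ 0.5 -0.5 -1.2] open mm 69.5
n 16 travel [np.float64(0.0031), np.float64(-0.0239), np.float64(-0.0096)] turn 0.0155
```

servo_tool --plan '[{"travel":[0.0063,-0.0477,-0.0197],"rot":[0.031,0,0],"grip":1},{"travel":[0.0063,-0.0477,-0.0197],"rot":[0.031,0,0],"grip":1},{"travel":[0.0063,-0.0477,-0.0197],"rot":[0.031,0,0],"grip":1},{"travel":[0.0063,-0.0477,-0.0197],"rot":[0.031,0,0],"grip":1},{"travel":[0.0063,-0.0477,-0.0197],"rot":[0.031,0,0],"grip":1},{"travel":[0.0063,-0.0477,-0.0197],"rot":[0.031,0,0],"grip":1},{"travel":[0.0063,-0.0477,-0.0197],"rot":[0.031,0,0],"grip":1},{"travel":[0.0063,-0.0477,-0.0197],"rot":[0.031,0,0],"grip":1}]'

```text
clock: 24.5
tool_pos: [505.4, -263.0, 38.9]
tool_rot: [[0.001, -0.276, 0.961], [-0.0, 0.961, 0.276], [-1.0, -0.001, 0.001]]
wrist_force: [1.3, -0.8, -0.2]
opening: 1.005
```

```bash
python3 go.py 505.4 -260.9 -15.5 1.851 5
python3 - <<'E'
from fit import *
c=robot.get_image("top")[:,:,::-1]; cv2.imwrite("pics/top3.png",c)
c2=robot.get_image("scene")[:,:,::-1]; cv2.imwrite("pics/scene7.png",c2)
k=lambda im,x,y:cv2.resize(im[y:y+75,x:x+66],None,fx=6,fy=6,interpolation=cv2.INTER_CUBIC)
cv2.imwrite("pics/c9.png",np.hstack([k(c,238,205),k(c2,310,118)]))
E
```

```text
t 24.5 pos [ 505.4 -263.    38.9] yaw 1.851 tilt [ 0.001 -0.    -1.   ] F [ 1.3 -0.8 -0.2] open mm 87.4
n 5 travel [np.float64(0.0109), np.float64(0.0004), np.float64(0.0001)] turn -0.0001
```

View pics/c9.png

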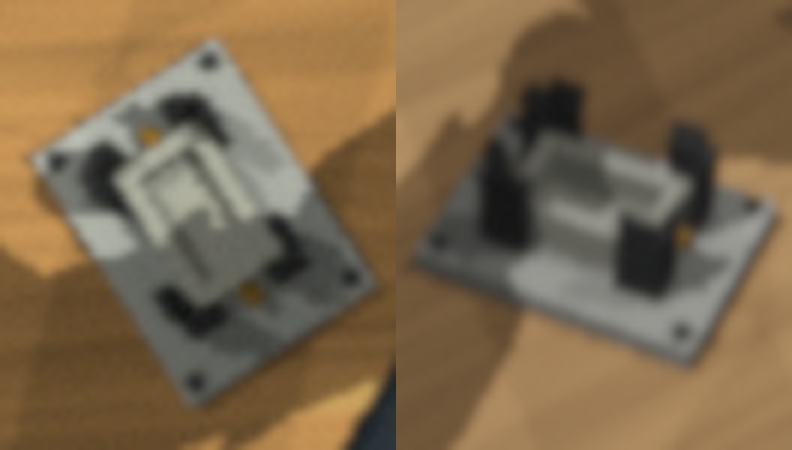

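The body sits flat and square in the nest: both nipples lie in the end gaps and all four guides are around it. On to the spacer.

servo_tool --plan '[{"travel":[0.014,0,0],"rot":[0,0,0],"grip":1},{"travel":[0.014,0,0],"rot":[0,0,0],"grip":1},{"travel":[0.014,0,0],"rot":[0,0,0],"grip":1},{"travel":[0.006,0,0],"rot":[0,0,0],"grip":1},{"travel":[0.004,0,0],"rot":[0,0,0],"grip":1},{"travel":[0.002,0,0],"rot":[0,0,0],"grip":1},{"travel":[0,0,0],"rot":[0,0,0],"grip":1},{"travel":[0,0,0],"rot":[0,0,0],"grip":1}]'

```text
clock: 25.6
tool_pos: [505.6, -261.3, -15.3]
tool_rot: [[0.001, -0.277, 0.961], [-0.001, 0.961, 0.277], [-1.0, -0.001, 0.0]]
wrist_force: [0.2, 0.7, -0.9]
opening: 0.998
```

servo_tool --plan '[{"travel":[0,0,0],"rot":[0,0,0],"grip":-1},{"travel":[0,0,0],"rot":[0,0,0],"grip":-1},{"travel":[0,0,0],"rot":[0,0,0],"grip":-1},{"travel":[0,0,0],"rot":[0,0,0],"grip":-1},{"travel":[0,0,0],"rot":[0,0,0],"grip":-1},{"travel":[0,0,0],"rot":[0,0,0],"grip":-1},{"travel":[0,0,0],"rot":[0,0,0],"grip":-1},{"travel":[0,0,0],"rot":[0,0,0],"grip":-1}]' --squeeze 25

```text
clock: 26.6
tool_pos: [505.4, -261.1, -15.6]
tool_rot: [[0.0, -0.277, 0.961], [-0.0, 0.961, 0.277], [-1.0, -0.0, 0.0]]
wrist_force: [-0.3, 0.2, 0.1]
opening: 0.572
```

servo_tool --plan '[{"travel":[-0.005,0,0],"rot":[0,0,0],"grip":-1},{"travel":[-0.015,0,0],"rot":[0,0,0],"grip":-1},{"travel":[-0.02,0,0],"rot":[0,0,0],"grip":-1},{"travel":[-0.02,0,0],"rot":[0,0,0],"grip":-1},{"travel":[-0.02,0,0],"rot":[0,0,0],"grip":-1},{"travel":[-0.015,0,0],"rot":[0,0,0],"grip":-1},{"travel":[-0.005,0,0],"rot":[0,0,0],"grip":-1},{"travel":[0,0,0],"rot":[0,0,0],"grip":-1}]'

```text
clock: 27.6
tool_pos: [505.4, -261.1, 84.6]
tool_rot: [[0.0, -0.277, 0.961], [-0.0, 0.961, 0.277], [-1.0, -0.0, 0.0]]
wrist_force: [-0.4, -0.2, -0.1]
opening: 0.569
```

```bash
python3 go.py 493.6 150.6 75 2.10 16
```

```text
t 27.6 pos [ 505.4 -261.1   84.6] yaw 1.852 tilt [ 0. -0. -1.] F [-0.4 -0.2 -0.1] open mm 49.5
n 16 travel [np.float64(0.0006), np.float64(0.0241), np.float64(0.0093)] turn -0.0155
```

servo_tool --plan '[{"travel":[0.0006,0.0241,0.0093],"rot":[-0.0155,0,0],"grip":-1},{"travel":[0.0006,0.0241,0.0093],"rot":[-0.0155,0,0],"grip":-1},{"travel":[0.0006,0.0241,0.0093],"rot":[-0.0155,0,0],"grip":-1},{"travel":[0.0006,0.0241,0.0093],"rot":[-0.0155,0,0],"grip":-1},{"travel":[0.0006,0.0241,0.0093],"rot":[-0.0155,0,0],"grip":-1},{"travel":[0.0006,0.0241,0.0093],"rot":[-0.0155,0,0],"grip":-1},{"travel":[0.0006,0.0241,0.0093],"rot":[-0.0155,0,0],"grip":-1},{"travel":[0.0006,0.0241,0.0093],"rot":[-0.0155,0,0],"grip":-1}]'

```text
clock: 28.6
tool_pos: [511.6, -53.6, 78.7]
tool_rot: [[-0.002, -0.394, 0.919], [0.001, 0.919, 0.394], [-1.0, 0.001, -0.001]]
wrist_force: [0.3, 0.0, -0.7]
opening: 0.569
```

servo_tool --plan '[{"travel":[0.0006,0.0241,0.0093],"rot":[-0.0155,0,0],"grip":-1},{"travel":[0.0006,0.0241,0.0093],"rot":[-0.0155,0,0],"grip":-1},{"travel":[0.0006,0.0241,0.0093],"rot":[-0.0155,0,0],"grip":-1},{"travel":[0.0006,0.0241,0.0093],"rot":[-0.0155,0,0],"grip":-1},{"travel":[0.0006,0.0241,0.0093],"rot":[-0.0155,0,0],"grip":-1},{"travel":[0.0006,0.0241,0.0093],"rot":[-0.0155,0,0],"grip":-1},{"travel":[0.0006,0.0241,0.0093],"rot":[-0.0155,0,0],"grip":-1},{"travel":[0.0006,0.0241,0.0093],"rot":[-0.0155,0,0],"grip":-1}]'

```text
clock: 29.6
tool_pos: [492.7, 151.8, 73.9]
tool_rot: [[-0.002, -0.505, 0.863], [-0.0, 0.863, 0.505], [-1.0, 0.001, -0.002]]
wrist_force: [0.0, -0.1, -0.3]
opening: 0.567
```

servo_tool --plan '[{"travel":[0,0,0],"rot":[0,0,0],"grip":-1},{"travel":[0.004,0,0],"rot":[0,0,0],"grip":-1},{"travel":[0.004,0,0],"rot":[0,0,0],"grip":-1},{"travel":[0.002,0,0],"rot":[0,0,0],"grip":-1},{"travel":[0,0,0],"rot":[0,0,0],"grip":-1},{"travel":[0,0,0],"rot":[0,0,0],"grip":-1},{"travel":[0,0,0],"rot":[0,0,0],"grip":-1},{"travel":[0,0,0],"rot":[0,0,0],"grip":-1}]'

```text
clock: 30.6
tool_pos: [493.5, 151.0, 64.9]
tool_rot: [[0.0, -0.505, 0.863], [0.0, 0.863, 0.505], [-1.0, -0.0, 0.0]]
wrist_force: [0.2, -0.5, -0.5]
opening: 0.571
```

```bash
python3 go.py 493.6 150.6 45 2.10 8
```

```text
t 30.6 pos [493.5 151.   64.9] yaw 2.1 tilt [ 0.  0. -1.] F [ 0.2 -0.5 -0.5] open mm 49.7
n 8 travel [np.float64(0.0025), np.float64(-0.0001), np.float64(-0.0)] turn -0.0
```

servo_tool --plan '[{"travel":[0.004,-0.0004,-0.0002],"rot":[0,0,0],"grip":-1},{"travel":[0.004,0,0],"rot":[0,0,0],"grip":-1},{"travel":[0.003,0,0],"rot":[0,0,0],"grip":-1},{"travel":[0.003,0,0],"rot":[0,0,0],"grip":-1},{"travel":[0.002,0,0],"rot":[0,0,0],"grip":-1},{"travel":[0.002,0,0],"rot":[0,0,0],"grip":-1},{"travel":[0.002,0,0],"rot":[0,0,0],"grip":-1},{"travel":[0,0,0],"rot":[0,0,0],"grip":-1}]'

```text
clock: 31.6
tool_pos: [493.4, 150.6, 44.6]
tool_rot: [[-0.0, -0.505, 0.863], [-0.0, 0.863, 0.505], [-1.0, 0.0, -0.0]]
wrist_force: [-0.3, 0.5, -0.9]
opening: 0.571
```

servo_tool --plan '[{"travel":[0.001,0,0],"rot":[0,0,0],"grip":-1},{"travel":[0.001,0,0],"rot":[0,0,0],"grip":-1},{"travel":[0.001,0,0],"rot":[0,0,0],"grip":-1},{"travel":[0.001,0,0],"rot":[0,0,0],"grip":-1},{"travel":[0.001,0,0],"rot":[0,0,0],"grip":-1},{"travel":[0,0,0],"rot":[0,0,0],"grip":-1},{"travel":[0,0,0],"rot":[0,0,0],"grip":-1},{"travel":[0,0,0],"rot":[0,0,0],"grip":-1}]'

```text
clock: 32.6
tool_pos: [493.6, 150.6, 39.8]
tool_rot: [[0.0, -0.505, 0.863], [0.0, 0.863, 0.505], [-1.0, -0.0, 0.0]]
wrist_force: [0.3, 0.8, -0.8]
opening: 0.568
```

servo_tool --plan '[{"travel":[0.003,0,0],"rot":[0,0,0],"grip":-1},{"travel":[0.003,0,0],"rot":[0,0,0],"grip":-1},{"travel":[0.003,0,0],"rot":[0,0,0],"grip":-1},{"travel":[0.002,0,0],"rot":[0,0,0],"grip":-1},{"travel":[0.001,0,0],"rot":[0,0,0],"grip":-1},{"travel":[0.0005,0,0],"rot":[0,0,0],"grip":-1},{"travel":[0.0005,0,0],"rot":[0,0,0],"grip":-1},{"travel":[0,0,0],"rot":[0,0,0],"grip":-1}]'

```text
clock: 33.6
tool_pos: [493.5, 150.6, 26.8]
tool_rot: [[0.0, -0.505, 0.863], [0.0, 0.863, 0.505], [-1.0, -0.0, 0.0]]
wrist_force: [-0.7, 0.6, 0.3]
opening: 0.566
```

```bash
python3 go.py
```

```text
t 33.6 pos [493.5 150.6  26.8] yaw 2.1 tilt [ 0.  0. -1.] F [-0.7  0.6  0.3] open mm 49.3
```

Within 0.5 mm of seated; release and rise.

servo_tool --plan '[{"travel":[0.0003,0,0],"rot":[0,0,0],"grip":-1},{"travel":[0,0,0],"rot":[0,0,0],"grip":0.5},{"travel":[0,0,0],"rot":[0,0,0],"grip":0.5},{"travel":[0,0,0],"rot":[0,0,0],"grip":0.5},{"travel":[0,0,0],"rot":[0,0,0],"grip":0.5},{"travel":[-0.01,0,0],"rot":[0,0,0],"grip":0.5},{"travel":[-0.02,0,0],"rot":[0,0,0],"grip":0.5},{"travel":[-0.03,0,0],"rot":[0,0,0],"grip":0.5}]'

```text
clock: 34.6
tool_pos: [492.9, 150.5, 87.0]
tool_rot: [[-0.002, -0.505, 0.863], [-0.0, 0.863, 0.505], [-1.0, 0.001, -0.001]]
wrist_force: [-0.5, 1.0, 0.2]
opening: 0.75
```

```bash
python3 go.py 634.7 -41.1 40 2.441 8
```

```text
t 34.6 pos [492.9 150.5  87. ] yaw 2.1 tilt [-0.002 -0.    -1.   ] F [-0.5  1.   0.2] open mm 65.3
n 8 travel [np.float64(0.0059), np.float64(-0.0299), np.float64(-0.0012)] turn -0.0427
```

servo_tool --plan '[{"travel":[0.0059,-0.03,-0.0012],"rot":[-0.0427,0,0],"grip":1},{"travel":[0.0059,-0.03,-0.0012],"rot":[-0.0427,0,0],"grip":1},{"travel":[0.0059,-0.03,-0.0012],"rot":[-0.0427,0,0],"grip":1},{"travel":[0.0059,-0.03,-0.0012],"rot":[-0.0427,0,0],"grip":1},{"travel":[0.0059,-0.03,-0.0012],"rot":[-0.0427,0,0],"grip":1},{"travel":[0.0059,-0.03,-0.0012],"rot":[-0.0427,0,0],"grip":1},{"travel":[0.0059,-0.03,-0.0012],"rot":[-0.0427,0,0],"grip":1},{"travel":[0.0059,-0.03,-0.0012],"rot":[-0.0427,0,0],"grip":1}]'

```text
clock: 35.6
tool_pos: [636.6, -42.2, 39.8]
tool_rot: [[0.0, -0.765, 0.643], [-0.0, 0.643, 0.765], [-1.0, -0.0, 0.0]]
wrist_force: [-0.3, 1.0, -0.4]
opening: 1.004
```

servo_tool --plan '[{"travel":[0,0,0],"rot":[0,0,0],"grip":1},{"travel":[0,0,0],"rot":[0,0,0],"grip":1},{"travel":[0.014,0,0],"rot":[0,0,0],"grip":1},{"travel":[0.014,0,0],"rot":[0,0,0],"grip":1},{"travel":[0.012,0,0],"rot":[0,0,0],"grip":1},{"travel":[0,0,0],"rot":[0,0,0],"grip":1},{"travel":[0,0,0],"rot":[0,0,0],"grip":1},{"travel":[0,0,0],"rot":[0,0,0],"grip":1}]'

```text
clock: 36.6
tool_pos: [636.5, -41.5, -0.3]
tool_rot: [[0.001, -0.765, 0.644], [-0.0, 0.644, 0.765], [-1.0, -0.001, 0.0]]
wrist_force: [-0.0, 0.1, -0.0]
opening: 1.0
```

```bash
python3 go.py 634.7 -41.1 -15.6 2.441 4
```

```text
t 36.6 pos [ 6.365e+02 -4.150e+01 -3.000e-01] yaw 2.441 tilt [ 0.001 -0.    -1.   ] F [-0.   0.1 -0. ] open mm 87.0
n 4 travel [np.float64(0.0038), np.float64(0.0004), np.float64(-0.0002)] turn 0.0001
```

servo_tool --plan '[{"travel":[0.006,0.0016,-0.0009],"rot":[0,0,0],"grip":1},{"travel":[0.005,0,0],"rot":[0,0,0],"grip":1},{"travel":[0.003,0,0],"rot":[0,0,0],"grip":1},{"travel":[0.0013,0,0],"rot":[0,0,0],"grip":1},{"travel":[0,0,0],"rot":[0,0,0],"grip":1},{"travel":[0,0,0],"rot":[0,0,0],"grip":1},{"travel":[0,0,0],"rot":[0,0,0],"grip":-1},{"travel":[0,0,0],"rot":[0,0,0],"grip":-1}]'

```text
clock: 37.6
tool_pos: [634.3, -41.0, -15.9]
tool_rot: [[0.0, -0.765, 0.644], [-0.0, 0.644, 0.765], [-1.0, -0.0, 0.0]]
wrist_force: [-0.2, -0.2, 0.8]
opening: 0.856
```

servo_tool --plan '[{"travel":[0,0,0],"rot":[0,0,0],"grip":-1},{"travel":[0,0,0],"rot":[0,0,0],"grip":-1},{"travel":[0,0,0],"rot":[0,0,0],"grip":-1},{"travel":[0,0,0],"rot":[0,0,0],"grip":-1},{"travel":[0,0,0],"rot":[0,0,0],"grip":-1},{"travel":[0,0,0],"rot":[0,0,0],"grip":-1},{"travel":[0,0,0],"rot":[0,0,0],"grip":-1},{"travel":[0,0,0],"rot":[0,0,0],"grip":-1}]'

```text
clock: 38.6
tool_pos: [634.3, -41.1, -16.0]
tool_rot: [[0.0, -0.765, 0.644], [-0.0, 0.644, 0.765], [-1.0, -0.0, 0.0]]
wrist_force: [0.5, -0.2, 0.6]
opening: 0.566
```

servo_tool --plan '[{"travel":[-0.005,0,0],"rot":[0,0,0],"grip":-1},{"travel":[-0.015,0,0],"rot":[0,0,0],"grip":-1},{"travel":[-0.02,0,0],"rot":[0,0,0],"grip":-1},{"travel":[-0.02,0,0],"rot":[0,0,0],"grip":-1},{"travel":[-0.02,0,0],"rot":[0,0,0],"grip":-1},{"travel":[-0.015,0,0],"rot":[0,0,0],"grip":-1},{"travel":[-0.005,0,0],"rot":[0,0,0],"grip":-1},{"travel":[0,0,0],"rot":[0,0,0],"grip":-1}]'

```text
clock: 39.6
tool_pos: [634.2, -41.0, 84.3]
tool_rot: [[0.0, -0.765, 0.644], [-0.0, 0.644, 0.765], [-1.0, -0.0, 0.0]]
wrist_force: [-0.6, -0.1, -1.5]
opening: 0.565
```

```bash
python3 go.py 493.6 150.6 75 2.10 16
```

```text
t 39.6 pos [634.2 -41.   84.3] yaw 2.441 tilt [ 0. -0. -1.] F [-0.6 -0.1 -1.5] open mm 49.2
n 16 travel [np.float64(0.0006), np.float64(0.0149), np.float64(0.0012)] turn 0.0213
```

servo_tool --plan '[{"travel":[0.0006,0.0149,0.0012],"rot":[0.0213,0,0],"grip":-1},{"travel":[0.0006,0.0149,0.0012],"rot":[0.0213,0,0],"grip":-1},{"travel":[0.0006,0.0149,0.0012],"rot":[0.0213,0,0],"grip":-1},{"travel":[0.0006,0.0149,0.0012],"rot":[0.0213,0,0],"grip":-1},{"travel":[0.0006,0.0149,0.0012],"rot":[0.0213,0,0],"grip":-1},{"travel":[0.0006,0.0149,0.0012],"rot":[0.0213,0,0],"grip":-1},{"travel":[0.0006,0.0149,0.0012],"rot":[0.0213,0,0],"grip":-1},{"travel":[0.0006,0.0149,0.0012],"rot":[0.0213,0,0],"grip":-1}]'

```text
clock: 40.6
tool_pos: [555.0, 50.1, 79.2]
tool_rot: [[-0.0, -0.644, 0.765], [0.0, 0.765, 0.644], [-1.0, 0.0, 0.0]]
wrist_force: [0.3, 0.1, -1.2]
opening: 0.567
```

servo_tool --plan '[{"travel":[0.0006,0.0149,0.0012],"rot":[0.0213,0,0],"grip":-1},{"travel":[0.0006,0.0149,0.0012],"rot":[0.0213,0,0],"grip":-1},{"travel":[0.0006,0.0149,0.0012],"rot":[0.0213,0,0],"grip":-1},{"travel":[0.0006,0.0149,0.0012],"rot":[0.0213,0,0],"grip":-1},{"travel":[0.0006,0.0149,0.0012],"rot":[0.0213,0,0],"grip":-1},{"travel":[0.0006,0.0149,0.0012],"rot":[0.0213,0,0],"grip":-1},{"travel":[0.0006,0.0149,0.0012],"rot":[0.0213,0,0],"grip":-1},{"travel":[0.0006,0.0149,0.0012],"rot":[0.0213,0,0],"grip":-1}]'

```text
clock: 41.6
tool_pos: [493.1, 152.1, 74.5]
tool_rot: [[0.0, -0.504, 0.863], [0.0, 0.863, 0.504], [-1.0, -0.0, 0.0]]
wrist_force: [0.0, 0.7, -0.6]
opening: 0.571
```

servo_tool --plan '[{"travel":[0,0,0],"rot":[0,0,0],"grip":-1},{"travel":[0.004,0,0],"rot":[0,0,0],"grip":-1},{"travel":[0.004,0,0],"rot":[0,0,0],"grip":-1},{"travel":[0.002,0,0],"rot":[0,0,0],"grip":-1},{"travel":[0,0,0],"rot":[0,0,0],"grip":-1},{"travel":[0,0,0],"rot":[0,0,0],"grip":-1},{"travel":[0,0,0],"rot":[0,0,0],"grip":-1},{"travel":[0,0,0],"rot":[0,0,0],"grip":-1}]'

```text
clock: 42.6
tool_pos: [493.9, 151.2, 64.4]
tool_rot: [[0.0, -0.505, 0.863], [-0.0, 0.863, 0.505], [-1.0, -0.0, 0.0]]
wrist_force: [-0.9, 1.0, 0.1]
opening: 0.565
```

```bash
python3 go.py 493.6 150.6 45 2.10 1
```

```text
t 42.6 pos [493.9 151.2  64.4] yaw 2.101 tilt [ 0. -0. -1.] F [-0.9  1.   0.1] open mm 49.2
n 1 travel [np.float64(0.0194), np.float64(-0.0004), np.float64(-0.0006)] turn 0.0007
```

servo_tool --plan '[{"travel":[0.004,-0.0004,-0.0006],"rot":[0,0,0],"grip":-1},{"travel":[0.004,0,0],"rot":[0,0,0],"grip":-1},{"travel":[0.003,0,0],"rot":[0,0,0],"grip":-1},{"travel":[0.003,0,0],"rot":[0,0,0],"grip":-1},{"travel":[0.002,0,0],"rot":[0,0,0],"grip":-1},{"travel":[0.002,0,0],"rot":[0,0,0],"grip":-1},{"travel":[0.002,0,0],"rot":[0,0,0],"grip":-1},{"travel":[0,0,0],"rot":[0,0,0],"grip":-1}]'

```text
clock: 43.6
tool_pos: [493.4, 150.6, 44.2]
tool_rot: [[-0.0, -0.505, 0.863], [-0.0, 0.863, 0.505], [-1.0, 0.0, -0.0]]
wrist_force: [0.5, 0.7, -0.8]
opening: 0.569
```

servo_tool --plan '[{"travel":[0.001,0,0],"rot":[0,0,0],"grip":-1},{"travel":[0.001,0,0],"rot":[0,0,0],"grip":-1},{"travel":[0.001,0,0],"rot":[0,0,0],"grip":-1},{"travel":[0.001,0,0],"rot":[0,0,0],"grip":-1},{"travel":[0.001,0,0],"rot":[0,0,0],"grip":-1},{"travel":[0.0008,0,0],"rot":[0,0,0],"grip":-1},{"travel":[0,0,0],"rot":[0,0,0],"grip":-1},{"travel":[0,0,0],"rot":[0,0,0],"grip":-1}]'

```text
clock: 44.6
tool_pos: [493.5, 150.6, 38.6]
tool_rot: [[-0.0, -0.505, 0.863], [-0.0, 0.863, 0.505], [-1.0, -0.0, -0.0]]
wrist_force: [-0.2, -0.3, -1.1]
opening: 0.567
```

```bash
python3 go.py
```

```text
t 44.6 pos [493.5 150.6  38.6] yaw 2.101 tilt [-0. -0. -1.] F [-0.2 -0.3 -1.1] open mm 49.3
```

servo_tool --plan '[{"travel":[0.0005,0,0],"rot":[0,0,0],"grip":-1},{"travel":[0,0,0],"rot":[0,0,0],"grip":-1},{"travel":[0,0,0],"rot":[0,0,0],"grip":0.5},{"travel":[0,0,0],"rot":[0,0,0],"grip":0.5},{"travel":[0,0,0],"rot":[0,0,0],"grip":0.5},{"travel":[0,0,0],"rot":[0,0,0],"grip":0.5},{"travel":[-0.01,0,0],"rot":[0,0,0],"grip":0.5},{"travel":[-0.03,0,0],"rot":[0,0,0],"grip":0.5}]'

```text
clock: 45.6
tool_pos: [492.4, 150.5, 77.8]
tool_rot: [[-0.003, -0.505, 0.863], [-0.0, 0.863, 0.505], [-1.0, 0.001, -0.003]]
wrist_force: [0.9, 0.7, 0.1]
opening: 0.75
```

servo_tool --plan '[{"travel":[-0.03,0,0],"rot":[0,0,0],"grip":0.5},{"travel":[-0.01,-0.03,-0.01],"rot":[0,0,0],"grip":0.5},{"travel":[-0.01,-0.04,-0.015],"rot":[0,0,0],"grip":0.5},{"travel":[0,-0.04,-0.015],"rot":[0,0,0],"grip":0.5},{"travel":[0,-0.04,-0.015],"rot":[0,0,0],"grip":0.5},{"travel":[0,-0.04,-0.015],"rot":[0,0,0],"grip":0.5},{"travel":[0,-0.04,-0.015],"rot":[0,0,0],"grip":0.5},{"travel":[0,-0.03,-0.01],"rot":[0,0,0],"grip":0.5}]'

```text
clock: 46.6
tool_pos: [543.3, -123.7, 128.8]
tool_rot: [[0.001, -0.504, 0.864], [-0.001, 0.864, 0.504], [-1.0, -0.001, 0.001]]
wrist_force: [-0.7, -0.1, -0.5]
opening: 0.751
```

```bash
python3 - <<'E'
from h import *
from go import *
show()
c=robot.get_image("top")[:,:,::-1]; cv2.imwrite("pics/top9.png",c)
c2=robot.get_image("scene")[:,:,::-1]; cv2.imwrite("pics/scene9.png",c2)
k=lambda im,x,y:cv2.resize(im[y:y+75,x:x+66],None,fx=6,fy=6,interpolation=cv2.INTER_CUBIC)
cv2.imwrite("pics/c10.png",np.hstack([k(c,238,205),k(c2,310,118)]))
# predicted cover-top corners at seated pose (z=64)
u=np.array([.863,.505,0]);v=np.array([-.505,.863,0]);p=np.array([493.5,150.6,64])
P=[p+40*a*u+25*b*v for a,b in((1,1),(1,-1),(-1,-1),(-1,1))]
print(((px("top",P)-[238,205]+.5)*6).round(),((px("scene",P)-[310,118]+.5)*6+[396,0]).round())
E
```

```text
t 46.6 pos [ 543.3 -123.7  128.8] yaw 2.099 tilt [ 0.001 -0.001 -1.   ] F [-0.7 -0.1 -0.5] open mm 65.3
[[102. 166.]
 [190. 108.]
 [280. 246.]
 [192. 305.]] [[697. 149.]
 [656. 218.]
 [504. 164.]
 [548.  98.]]
```

View pics/c10.png

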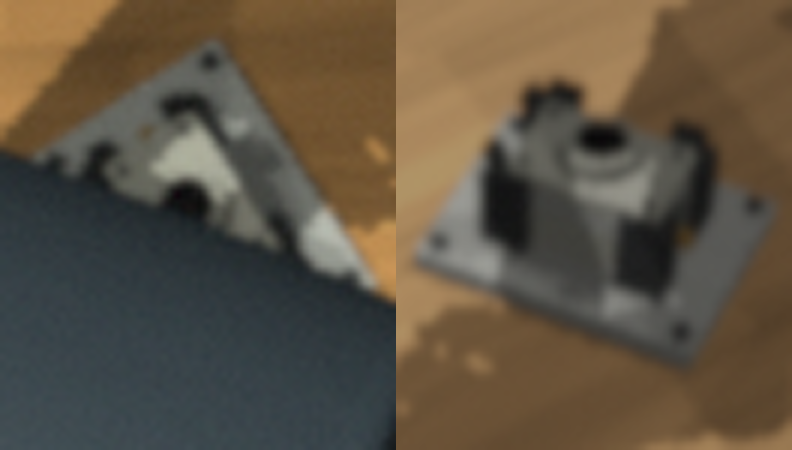

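The scene crop shows the stack flush between the guides, boss up with the glass at (600,137). The cover's near corner is at about (650,213) against the seated prediction of (656,218). The arm is clear, so I'm handing in.

```bash
python3 -c "
from cell import robot
print(robot.sign_off())"
```

```text
the job is handed in; nothing more can be done
None
```

I put the body, the spacer and the cover (boss up) into the nest in that order, lowering each to within about 0.5 mm of its seat before letting go. I handed the job in at about 46.7 s of the 72 s, with the gripper open and clear of the stack.

- **Final pictures:** the last scene picture shows the stack level between the four guides, with the cover's near corner within about 1 px of where it should be when seated. In the last top view the arm hid about half of the nest.
- **Forces:** the wrist force stayed under about 3 N in every reading, so I felt no jamming.
- **Disagreement, fingertips:** the fingertips sit about 16–18 mm above the reported tool point, not 14 mm ahead of it as the text says. My first grasp closed above the body without moving it, so I found the real height by lowering in small steps and measured everything from there.
- **Disagreement, cameras:** the two cameras differed by 4–6 mm in x, mostly about 4 mm. I used the fit to both, and every part went in freely.
- **Not checked:** I did not compare the bystanders' positions before and after. My moves were planned to keep clear of them.

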